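Centre-punch the drilling mark on a die-cast instrument box

ROBOT

A 6-joint arm with a two-finger parallel gripper is mounted at the origin on the work surface. World frame = base frame: x ahead of the robot, y to its left, z up, the work surface at z = 0. Lengths are in m, angles in rad, forces in N, time in s.
With the tool pointing down it reaches from about 0.325 to 0.775 m from the base axis. Payload 9.3 kg.
Tool frame: the origin (TCP) lies at the centre of the arm's flange, where the gripper is bolted on; the fingertips stand 173 mm ahead of it and the grasp point (between the pads) lies 155 mm ahead of it; z points along the fingers, y is the direction in which the jaws open and shut (so a half turn about z gives the same grasp; the last joint's range is limited). The gripper opens to 85 mm and grips with 20 to 120 N. Pads are 22 mm wide; open, the fingers measure 114 mm over their backs; the gripper's body (76 mm by 85 mm) begins 54 mm behind the grasp point. The pads swing forward as they close: fully open they stand 13 mm farther back than shut.
Start: joints at [-1.324, 0.259, 0.021, 1.334, 0, 1.418], TCP at [0.214, -0.507, 0.405] pointing down, gripper open.
Joint ranges: [-3.04, 3.04], [-0.91, 1.82], [-1.04, 1.36], [-1.92, 1.95], [-1.52, 1.45], [-3.14, 3.14]. Speed limits (rad/s): [2.22, 2.22, 2.79, 3.14, 3.14, 3.14].

INTERFACE

Orientations are given as a unit quaternion [w, x, y, z].
In Python, from workcell import r gives the robot as it stands.
- The arm moves only by the tool play_rows, never from a script. Its argument "series" is a list of rows, each a list of 7 numbers: the shift along the tool's x, y, z in m, then the turn, a rotation vector about the tool's x, y, z in rad, then the closure, from 0 (fully open) to 1 (shut). A call has 1 to 12 rows; each row is the pose to reach, as a shift and turn from the pose commanded when the call began, along the tool's axes at that moment; what a row does not reach only later rows make up. A row lasts 1/10 s, in which the tool goes at most 50 mm and 8.59 degrees, less where a joint would pass 70% of its speed; a pose out of reach is approached as far as the arm can. A call with a gripper value outside its range is refused whole. The fingers move at their own pace and stop on an object; "squeeze" is the grip in N (left out, the last holds). Time passes only in rows, so rows that repeat a pose let the fingers close. It gives the time, the measured TCP pose, the force and the opening at its end, in the units of the state.
- r.observe(): the state, without advancing time (a new reading comes with each control period).
- r.get_image(name): name is "side" or "top" or "wrist"; returns the picture (420x560x3 uint8, red, green, blue); there is no depth.
- r.calibration(name): a dict with "vertical_fov" (degrees; the focal length in pixels is half the picture's height over the tangent of half this angle, whatever the lens; pixels are square), "cx", "cy" (the principal point, pixels), "dist_coeffs" ([k1, k2, p1, p2, k3] as OpenCV has them; the pictures are not rectified), "rvec" (rotation vector, rad) and "tvec" (3), from world to camera coordinates, as OpenCV has them. Camera axes: x right, y down, z forward; pixel columns grow to the right and rows downward; lengths in m; the calibration is good to about 2 mm. A picture is of the moment at which its call begins: read the wrist's pose just before it. calibration takes no time and is no camera call; for the wrist camera it gives the pose at the moment of the call.
- r.job_done(): hands the job in, once; it reports no verdict.
The state is a dict: "time": time; "qpos": joint angles; "qd": joint speeds; "joint_efforts": joint torques, N m; "tool_pos": TCP position; "tool_rot": TCP orientation; "wrist_force": force on the tool from outside, world axes, zero at the start; "ft_torque": the same for the moment, N m; "finger_gap": finger opening in m.
Only numpy, scipy, OpenCV 4.12 (cv2) and the standard library are available. Lean on these libraries where they do the work, as an engineer would, in place of code of your own. Each camera call takes 0.05 s, during which the arm holds its last target. There are 200 camera calls.

TASK

Push the aluminium box home into the corner of the steel marking stop, snug against both fence bars. Then take the spring-loaded centre punch out of the wooden tool block, stand its point on the ringed cross of the paper template and, holding it upright, press it steadily down until its nib is well in (no harder than that needs), and lift it straight off without the point skating over the lid. Hang the punch back in its hole in the block, with the box still home, and leave the other things on the bench alone.

Things in the scene. Friction and masses are not known exactly. Their poses are not given: they have to be found in the camera images.
- stop: steel marking stop, fixed; place and yaw vary. Base plate 180 (its x) x 150 (its y) x 12 mm; on it two dark fence bars 20 mm high, 16 mm thick, along the +x edge (far from the robot) and the +y edge (left), make a corner. Origin: centre of the plate's underside. The bars' inner faces are at x = +74 and y = +59 mm in its frame
- enclosure: loose die-cast aluminium box, lid up, 119 (its x) x 94 (its y) x 34 mm high, about 0.4 kg, on the stop's plate, 15 to 40 mm short of each bar and a little askew; too wide to grasp, slides when pushed. Origin: centre of its underside. Home, against both bars, its origin is at (14.5, 12, 12) mm in the stop's frame, axes parallel
- mark (a point): the place to punch: the ringed cross printed in black on the white paper template on the box's lid (ring 16 mm across, cross lines 30 mm), at (-22, -10, 34) mm in the box's frame, on the lid's surface. The only ring on the template; the rectangle beside it is a window outline
- block: wooden tool block, fixed, 70 (its x) x 150 (its y) x 60 mm high; place and yaw vary, and it and the stop may have changed sides. Origin: centre of its underside. The punch hangs in the large hole near its +y end; a scriber (94 mm high from the bench) at (0, -50) mm and a short hex key at (18, -28) mm are fixed in it
- block_hole (a point): centre of the mouth of the punch's hole, on the block's top face, at (0, 45, 60) mm in the block's frame; the hole is 20 mm across and goes right through
- punch: spring-loaded centre punch, round, 0.15 kg, 106 mm long, hanging upright in the block by its collar. Origin: on the axis at the collar's underside; z up along the axis. Collar 28 mm across, z = 0 to 6 mm; knurled grip 16 mm across, z = 6 to 46 mm (hold it here); brass cap to z = 58 mm. Seated in the block, its origin lies at block_hole, give or take 3 mm sideways
- punch_point (a point): the rounded point of the nib, 4 mm across: the punch's lower end, 48 mm below the collar's underside while the nib is out. Between them: barrel 14 mm across to 24 mm below the collar, then a cone to 36 mm, then the nib
- nib (a joint): how far the nib is pushed into the punch against its spring, 0 (out) to 0.010 m (stop). The spring needs 4.5 N to start, 10 N at 0.006 m and 13.5 N at 0.010 m; the punch has made its dot once the nib is in by 0.006 m or more. Harder pressing only loads the stop, and over 40 N dents the lid
- solder_reel: white reel of solder standing on its flange, 60 mm across, 40 mm high, beyond the screw jar; bystander, loose, leave alone
- screw_jar: small jar of screws with black cap, 40 mm across, 48 mm high, near the middle of the bench between the stop and the block; bystander, loose, leave alone
- potentiometer: panel potentiometer standing shaft up, 24 mm across, 33 mm high, on the robot's side between the stop and the block; bystander, loose, leave alone
- screwdriver: screwdriver with black handle lying on the left; bystander, loose, leave alone
- side_cutters: side cutters with blue handles lying on the right; bystander, loose, leave alone
Things that resemble listed ones, but are neither listed nor needed, are in the scene too. There is more than one size of the punch; the job needs the smaller.

How it is judged:
On the way, in this order (a step that is already met when the one before it is completed fails the run):
1. the box is home in the stop's corner: within 2.5 mm of both bars, square within 0.035 rad, flat on the plate (x of enclosure in the frame of stop above 0.012 m and y of enclosure in the frame of stop above 0.0095 m and z of enclosure in the frame of stop between 0.01 and 0.014 m and angle between the x axis of enclosure and the x axis of stop, either way round below 0.035 rad), for 0.3 s.
2. the nib is pushed in 6 mm or more on the lid, its point within 4 mm of the ringed cross's centre, the punch within 0.12 rad of upright, the box home (all of step 1 and value of joint nib above 0.006 m and distance between punch_point and mark below 0.0045 m and horizontal distance between punch_point and mark below 0.004 m and contact force between punch and enclosure above 5 N and angle between punch's own z axis and vertical below 0.12 rad), for 0.1 s.
3. the punch is lifted straight off: its point 10 mm or more above the lid and still within 12 mm of the cross sideways, the box home (all of step 1 and z of punch_point in the frame of mark above 0.01 m and horizontal distance between punch_point and mark below 0.012 m), for 0.04 s.
At the end, for the whole second after the job is handed in: The box is home (within 2.5 mm of both fence bars, square within 0.035 rad, flat on the plate) and at rest; the punch hangs seated in its hole in the block (origin within 6 mm of block_hole, within 0.1 rad of upright), at rest, nib out (all of step 1 and distance between punch and block_hole below 0.006 m and angle between punch's own z axis and vertical below 0.1 rad and linear speed of each of punch, enclosure below 0.01 m/s and value of joint nib below 0.002 m); the robot touches nothing.
It fails at once if the punch touches the box with its point more than 4 mm from the ringed cross's centre (a stray mark, or a skated dot) (contact force between punch and enclosure above 1 N and horizontal distance between punch_point and mark above 0.004 m).
It fails at once if the punch is pressed on the box leaning more than 0.12 rad (contact force between punch and enclosure above 3 N and angle between punch's own z axis and vertical above 0.12 rad).
It fails at once if the punch is pressed on the box with more than 40 N (contact force between punch and enclosure above 40 N).
It fails at once if a bystander is moved by more than 25 mm (distance of any of solder_reel, screw_jar, potentiometer, screwdriver, side_cutters from where it was at the start of the episode above 0.025 m).
It also fails if it takes over 72 s, if anything falls off the work surface, if the arm or the gripper's body presses on something with over 40 N, if the wrist force passes 120 N, or if a joint passes its speed limit or range.

## Working session

There is one attempt and no reset: what is moved stays moved. The work goes in short steps, Python scripts to look and compute and a tool call to move; the robot and the scene stay as the last step left them, time stands still between calls to the robot, and variables do not carry over. Pictures are saved under pics/ and viewed, about 8 in all and at most 12, crops included, and the job is handed in when it is done.

Besides the shell and the picture viewer there is one more tool, called after "Emit:" by a JSON object that holds its "api" and its "payload", one argument or row to a line. play_rows: Moves the arm, as the interface text tells. Its arguments: {"type":"object","properties":{"series":{"type":"array"},"squeeze":{"type":"number"}},"required":["series"]}

```bash
mkdir -p pics; ls
python3 - <<'E'
from workcell import r
import cv2
s=r.observe();print({k:s[k] for k in('time','tool_pos','tool_rot','finger_gap','wrist_force')})
for n in('top','side'):
    cv2.imwrite(f'pics/{n}0.png',r.get_image(n)[:,:,::-1]);print(n,r.calibration(n))
E
```

```text
pics
{'time': 0.0, 'tool_pos': array([ 0.21406496, -0.50658195,  0.40408346]), 'tool_rot': array([-6.43224348e-04,  9.80086708e-01,  1.98568955e-01, -1.87295604e-05]), 'finger_gap': 0.08550712867659353, 'wrist_force': array([ 0.62785451,  0.32025765, -0.41665543])}
top {'vertical_fov': 43.84249008725128, 'cx': 281.94933428985934, 'cy': 207.4000787762899, 'dist_coeffs': array([-0.10478531,  0.        ,  0.        ,  0.        ,  0.        ]), 'rvec': array([ 2.10372257, -2.14142715,  0.20852566]), 'tvec': array([-3.60520335e-04,  5.99746042e-01,  1.23708187e+00])}
side {'vertical_fov': 53.254956460435416, 'cx': 280.56166342445715, 'cy': 212.70608873419752, 'dist_coeffs': array([-0.02113383,  0.        ,  0.        ,  0.        ,  0.        ]), 'rvec': array([ 0.1621272 , -2.8977939 ,  1.06090221]), 'tvec': array([0.56890976, 0.10681035, 1.15889832])}
```

View pics/top0.png

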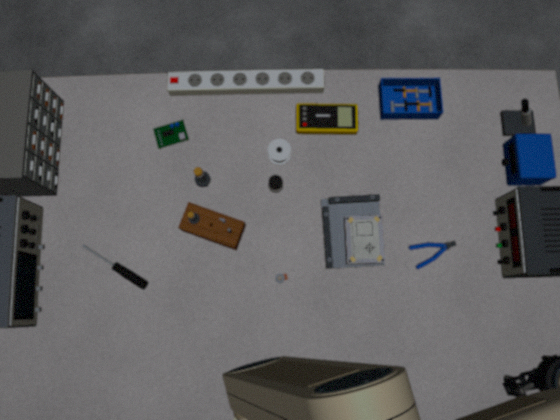

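View pics/side0.png

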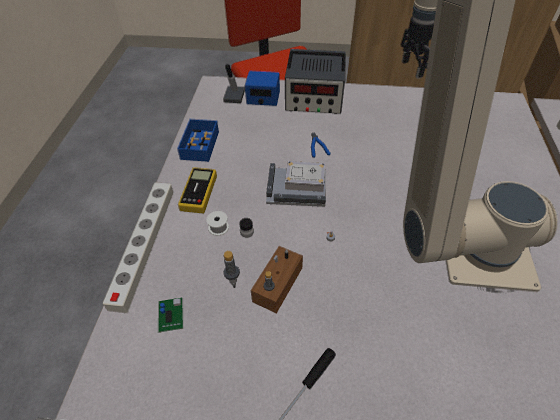

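The top view shows the stop at about (352,232) with its corner at upper left (323,198), and the ringed cross at about (370,247). The block is at (212,226) with the small punch at its left end (192,216); the larger punch stands behind it at (202,177). The jar is at (275,183), the pot at (282,278).

```bash
cat > h.py <<'E'
from workcell import r
import cv2, numpy as np
from scipy.spatial.transform import Rotation as R
def K(c):
    f=210/np.tan(np.radians(c['vertical_fov'])/2)
    return np.array([[f,0,c['cx']],[0,f,c['cy']],[0,0,1.]])
def ray(c,px):
    u=cv2.undistortPoints(np.array(px,float).reshape(-1,1,2),K(c),c['dist_coeffs']).reshape(-1,2)
    M=cv2.Rodrigues(c['rvec'])[0]; o=-M.T@c['tvec']
    return o,np.c_[u,np.ones(len(u))]@M
def plane(c,px,z):
    o,d=ray(c,px); return o+d*((z-o[2])/d[:,2])[:,None]
def proj(c,P): return cv2.projectPoints(np.array(P,float).reshape(-1,1,3),c['rvec'],c['tvec'],K(c),c['dist_coeffs'])[0].reshape(-1,2)
def tool():
    s=r.observe(); q=s['tool_rot']; return s['tool_pos'],R.from_quat(np.r_[q[1:],q[0]])
E
python3 - <<'E'
from h import *
np.set_printoptions(precision=4,suppress=True)
c=r.calibration('top')
for n,p,z in [('stopcorner',(323,198),.032),('cross',(370,247),.046),('stop',(352,232),.012),('punchcap',(192,216),.118),('block',(212,226),.06),('jar',(275,183),.048),('pot',(282,278),.03),('big',(202,173),.12)]:
    print(n,plane(c,p,z))
p,q=tool();print(q.as_matrix())
w=r.calibration('wrist');M=cv2.Rodrigues(w['rvec'])[0];o=-M.T@w['tvec']
print('cam in tool',q.inv().apply(o-p),(q.inv().as_matrix()@M.T),w['vertical_fov'],w['dist_coeffs'],w['cx'],w['cy'])
E
```

```text
stopcorner [[ 0.6271 -0.116   0.032 ]]
cross [[ 0.4982 -0.2274  0.046 ]]
stop [[ 0.5414 -0.189   0.012 ]]
punchcap [[0.571  0.2022 0.118 ]]
block [[0.5555 0.1621 0.06  ]]
jar [[0.6645 0.0053 0.048 ]]
pot [[ 0.427  -0.0081  0.03  ]]
big [[0.6749 0.1794 0.12  ]]
[[ 0.9211  0.3893 -0.0003]
 [ 0.3893 -0.9211  0.0011]
 [ 0.0002 -0.0011 -1.    ]]
cam in tool [ 0.0837 -0.      0.0314] [[-0.0004 -0.9459 -0.3246]
 [ 1.     -0.0001 -0.0007]
 [ 0.0006 -0.3246  0.9459]] 65.26986259322703 [-0.03  0.    0.    0.    0.  ] 276.60731679304445 206.36956948342782
```

Emit:
{"api": "play_rows", "payload": {
  "series": [
    [0.437,-0.17,0,0,0,0.4,1],
    [0.437,-0.17,0,0,0,0.4,1],
    [0.437,-0.17,0,0,0,0.4,1],
    [0.437,-0.17,0,0,0,0.4,1],
    [0.437,-0.17,0,0,0,0.4,1],
    [0.437,-0.17,0,0,0,0.4,1],
    [0.437,-0.17,0,0,0,0.4,1],
    [0.437,-0.17,0,0,0,0.4,1],
    [0.437,-0.17,0,0,0,0.4,1],
    [0.437,-0.17,0,0,0,0.4,1],
    [0.437,-0.17,0,0,0,0.4,1],
    [0.437,-0.17,0,0,0,0.4,1]
  ]
}}

```text
time: 1.3
tool_pos: [0.5507, -0.1795, 0.4041]
tool_rot: [-0.0, 1.0, 0.001, -0.001]
wrist_force: [0.6, 0.4, 0.3]
finger_gap: 0.0001
```

Run:
```python
from h import *
p,q=tool();print(p,q.as_matrix()[:,0],r.observe()['finger_gap'])
c=r.calibration('wrist');im=r.get_image('wrist')
cv2.imwrite('pics/w1.png',cv2.resize(im[:,:,::-1],(800,600),interpolation=cv2.INTER_CUBIC)); np.save('w1.npy',im); import pickle; pickle.dump(c,open('w1.pkl','wb'))
```

```text
[ 0.55068494 -0.17945477  0.40409229] [ 0.99999842  0.00133865 -0.0011688 ] 0.00012290455090669322
```

View pics/w1.png

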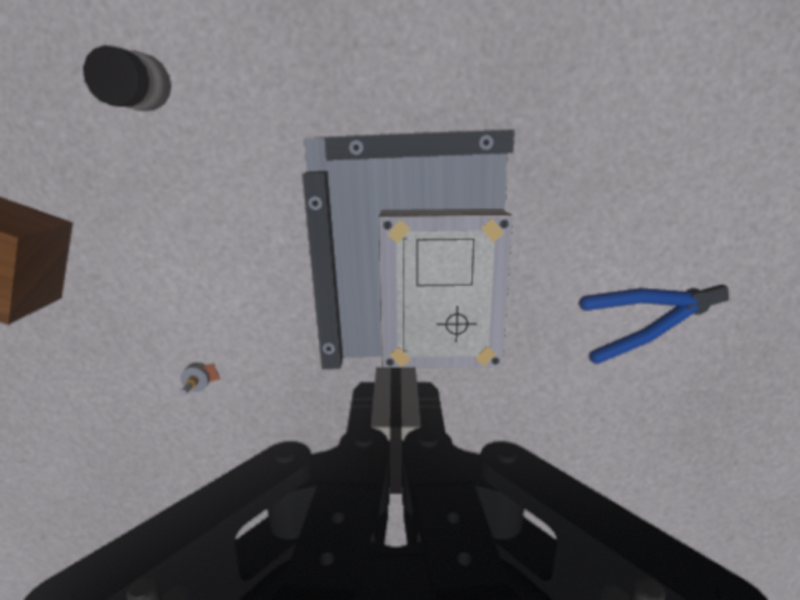

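The wrist view (800x600 scale) shows the far bar from (325,138) to (515,130), the left bar from (304,172) to (322,369), the box lid at about (381–508, 215–366), and the cross at (456,323).

```bash
cat >> h.py <<'E'
def edge(im,a,b,w=5,sign=0,n=40):
    """line near a-b (pixels): strongest gradient on each normal, robust fit; returns two points"""
    g=cv2.GaussianBlur(cv2.cvtColor(im,cv2.COLOR_RGB2GRAY),(0,0),1).astype(np.float32)
    a,b=np.array(a,float),np.array(b,float); t=(b-a)/np.linalg.norm(b-a); nn=np.array([-t[1],t[0]])
    s=np.arange(-w,w+.01,.25); P=[]
    for k in np.linspace(.08,.92,n):
        q=(a+k*(b-a)+s[:,None]*nn).astype(np.float32)
        d=np.gradient(cv2.remap(g,q[None,:,0],q[None,:,1],cv2.INTER_LINEAR)[0]); d=d*sign if sign else abs(d)
        P.append(q[d.argmax()])
    vx,vy,x,y=cv2.fitLine(np.array(P),cv2.DIST_HUBER,0,.5,.01).ravel(); v=np.array([vx,vy]);o=np.array([x,y])
    res=np.median(abs((np.array(P)-o)@np.array([-vy,vx])))
    return np.array([o+v*((a-o)@v),o+v*((b-o)@v)]),res
E
python3 - <<'E'
from h import *
import pickle
np.set_printoptions(precision=4,suppress=True)
im=np.load('w1.npy');c=pickle.load(open('w1.pkl','rb'))
def E(n,a,b,z,w=4):
    l,res=edge(im,np.array(a)*.7,np.array(b)*.7,w);P=plane(c,l,z);d=P[1]-P[0]
    print(n,l.ravel().round(1),'res',round(float(res),2),P[:,:2].ravel(),'ang',np.degrees(np.arctan2(d[1],d[0])),'len',np.linalg.norm(d));return P
E('far outer',(330,138),(513,130),.032)
E('far inner',(330,161),(513,153),.032)
E('left outer',(304,172),(322,369),.032)
E('left inner',(327,172),(341,367),.032)
E('lid left',(381,218),(381,365),.046)
E('lid right',(509,218),(503,365),.046)
E('lid top',(383,216),(508,216),.046)
E('lid bottom',(383,366),(503,366),.046)
g=cv2.cvtColor(im,cv2.COLOR_RGB2GRAY)
x0,y0=int(456*.7),int(323*.7);roi=g[y0-16:y0+17,x0-16:x0+17]
m=(roi<95).astype(np.uint8);ys,xs=np.nonzero(m);px=[xs.mean()+x0-16,ys.mean()+y0-16];print('cross',px,m.sum(),plane(c,[px],.046))
E
```

```text
far outer [230.9  95.  359.1  90.1] res 0.22 [ 0.6331 -0.1339  0.6381 -0.2601] ang -87.77259538747666 len 0.1263040604832938
far inner [231.  111.7 359.1 106.7] res 0.22 [ 0.6172 -0.1333  0.6224 -0.2614] ang -87.71604184342253 len 0.1281962391521244
left outer [211.  120.6 224.8 258.4] res 0.25 [ 0.6086 -0.1127  0.4528 -0.1188] ang -177.72687075921317 len 0.15589156171303034
left inner [229.1 120.4 240.6 256.7] res 0.2 [ 0.6088 -0.131   0.455  -0.1373] ang -177.66332889559843 len 0.15390401195534434
lid left [265.8 152.6 267.8 255.5] res 0.53 [ 0.5785 -0.1683  0.464  -0.1694] ang -179.45995581629913 len 0.11450203980002013
lid right [358.7 152.8 352.3 255.5] res 0.48 [ 0.5786 -0.2612  0.464  -0.2634] ang -178.8550608932672 len 0.11458849137145538
lid top [268.1 151.6 355.6 150.1] res 0.2 [ 0.5795 -0.1706  0.5812 -0.2578] ang -88.85869547464758 len 0.08722188018193626
lid bottom [268.1 257.4 352.1 256.1] res 0.72 [ 0.4616 -0.1697  0.4633 -0.2633] ang -88.9715622069638 len 0.09357203621134086
cross [np.float64(320.40909090909093), np.float64(226.13636363636363)] 22 [[ 0.4993 -0.2263  0.046 ]]
```

Emit:
{"api": "play_rows", "payload": {
  "series": [
    [-0.116,0.04,0,0,0,-0.038,0.4],
    [-0.116,0.04,0,0,0,-0.038,0.4],
    [-0.116,0.04,0.02,0,0,-0.038,0.4],
    [-0.116,0.04,0.06,0,0,-0.038,0.4],
    [-0.116,0.04,0.11,0,0,-0.038,0.4],
    [-0.116,0.04,0.16,0,0,-0.038,0.4],
    [-0.116,0.04,0.2,0,0,-0.038,0.4],
    [-0.116,0.04,0.214,0,0,-0.038,0.4],
    [-0.116,0.04,0.214,0,0,-0.038,0.4],
    [-0.116,0.04,0.214,0,0,-0.038,0.4]
  ]
}}

```text
time: 2.35
tool_pos: [0.4341, -0.2207, 0.1913]
tool_rot: [0.0, 1.0, 0.018, 0.0]
wrist_force: [0.7, 0.8, 0.7]
finger_gap: 0.0514
```

Run:
```python
from h import *
p,q=tool();print(p,q.as_matrix(),r.observe()['finger_gap'])
im=r.get_image('wrist')
cv2.imwrite('pics/w2.png',im[:,:,::-1])
```

```text
[ 0.43409898 -0.22072507  0.19133404] [[ 9.99340512e-01  3.63107039e-02  2.72167983e-04]
 [ 3.63107885e-02 -9.99340497e-01 -3.12528864e-04]
 [ 2.60640344e-04  3.22205389e-04 -9.99999914e-01]] 0.051370060779838814
```

View pics/w2.png

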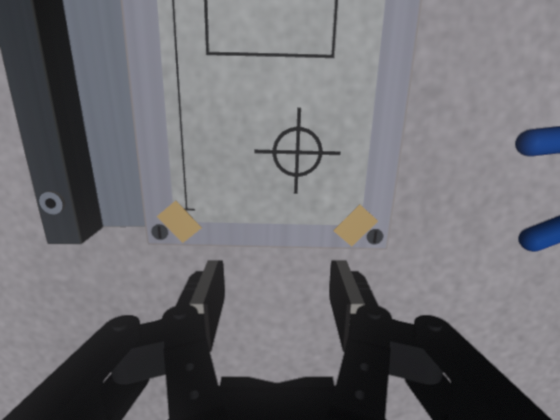

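The fingers face the box's near side, centred, with the lid edge at row 247 and the cross at (298,152). I'll push along +x.

Emit:
{"api": "play_rows", "payload": {
  "series": [
    [0.01,0,0,0,0,-0.003,0.4],
    [0.015,0,0,0,0,-0.003,0.4],
    [0.02,0,0,0,0,-0.003,0.4],
    [0.025,0,0,0,0,-0.003,0.4],
    [0.03,0,0,0,0,-0.003,0.4],
    [0.035,0,0,0,0,-0.003,0.4],
    [0.04,0,0,0,0,-0.003,0.4],
    [0.044,0,0,0,0,-0.003,0.4],
    [0.048,0,0,0,0,-0.003,0.4],
    [0.051,0,0,0,0,-0.003,0.4],
    [0.053,0,0,0,0,-0.003,0.4],
    [0.054,0,0,0,0,-0.003,0.4]
  ]
}}

```text
time: 3.6
tool_pos: [0.4885, -0.2179, 0.1906]
tool_rot: [-0.0, 1.0, 0.02, -0.0]
wrist_force: [-2.8, -0.7, 1.3]
finger_gap: 0.0514
```

Emit:
{"api": "play_rows", "payload": {
  "series": [
    [0.001,0,0,0,0,0,0.4],
    [0.001,0,0,0,0,0,0.4]
  ]
}}

```text
time: 3.8
tool_pos: [0.4895, -0.2178, 0.1906]
tool_rot: [-0.0, 1.0, 0.02, 0.0]
wrist_force: [-0.4, -0.1, -0.6]
finger_gap: 0.0511
```

Emit:
{"api": "play_rows", "payload": {
  "series": [
    [0.001,0,0,0,0,0,0.4],
    [0.001,0,0,0,0,0,0.4]
  ]
}}

```text
time: 4.0
tool_pos: [0.4904, -0.2178, 0.1906]
tool_rot: [-0.0, 1.0, 0.02, -0.0]
wrist_force: [-2.2, 0.2, -1.0]
finger_gap: 0.0516
```

Emit:
{"api": "play_rows", "payload": {
  "series": [
    [0.001,0,0,0,0,0,0.4],
    [0.002,0,0,0,0,0,0.4],
    [0.002,0,0,0,0,0,0.4]
  ]
}}

```text
time: 4.3
tool_pos: [0.491, -0.2176, 0.1906]
tool_rot: [0.0, 1.0, 0.02, -0.002]
wrist_force: [-12.2, -2.3, 7.7]
finger_gap: 0.0512
```

Run:
```python
from h import *
im=r.get_image('wrist')
cv2.imwrite('pics/w3.png',im[:,:,::-1])
```

```text
(no output)
```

View pics/w3.png

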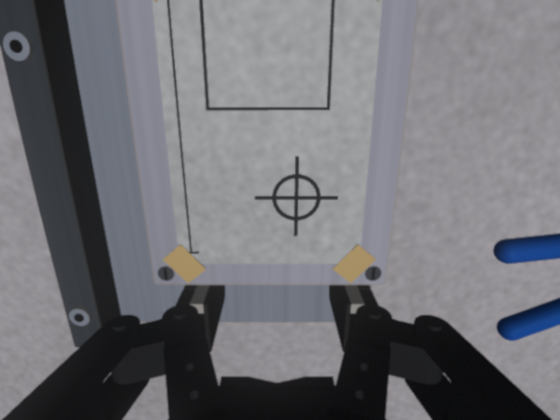

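The box now sits against the far bar: force jumped to 12 N and TCP x_s is -55 mm, as expected. Next I'll check clearance to the cutters and the joint 6 range for the y push.

Run:
```python
from h import *
import pickle
np.set_printoptions(precision=4,suppress=True)
c=pickle.load(open('w1.pkl','rb'))
print(plane(c,np.array([[583,303],[592,356],[592,362]])*.7,.008))
s=r.observe();print(s['qpos'],s['tool_pos'],tool()[1].as_matrix()[:,0],s['time'])
```

```text
[[ 0.5017 -0.3354  0.008 ]
 [ 0.4528 -0.3498  0.008 ]
 [ 0.447  -0.3507  0.008 ]]
[-0.573   0.3915 -0.372   0.8103 -0.0024  2.5285] [ 0.491  -0.2177  0.1906] [ 0.9992  0.0401 -0.0039] 4.35
```

Emit:
{"api": "play_rows", "payload": {
  "series": [
    [-0.03,0,0,0,0,0,0.4],
    [-0.03,0,-0.045,0,0,-0.14,0.4],
    [-0.03,0.04,-0.07,0,0,-0.28,0.4],
    [0.0,0.07,-0.07,0,0,-0.43,0.4],
    [0.04,0.07,-0.07,0,0,-0.57,0.4],
    [0.07,0.07,-0.07,0,0,-0.71,0.4],
    [0.07,0.07,-0.07,0,0,-0.86,0.4],
    [0.07,0.07,-0.07,0,0,-1.0,0.4],
    [0.07,0.07,-0.07,0,0,-1.14,0.4],
    [0.07,0.07,-0.07,0,0,-1.28,0.4],
    [0.07,0.07,-0.07,0,0,-1.43,0.4],
    [0.07,0.07,-0.07,0,0,-1.571,0.4]
  ]
}}

```text
time: 5.55
tool_pos: [0.5655, -0.2849, 0.2608]
tool_rot: [0.0, 0.69, 0.724, 0.0]
wrist_force: [0.0, -0.4, 0.3]
finger_gap: 0.0509
```

```bash
cat >> h.py <<'E'
U=np.array([.99923,.03926]);V=np.array([-.03926,.99923])
def stopxy(p): return np.array([p[0]*U[0]+p[1]*U[1]-.5374,p[0]*V[0]+p[1]*V[1]+.2115])
def st():
    p,q=tool();s=r.observe();print('t',s['time'],'p',p,'stop',stopxy(p),'yaw',np.arctan2(*q.as_matrix()[1::-1,0]),'z',q.as_matrix()[:,2],'F',s['wrist_force'],'gap',s['finger_gap'])
np.set_printoptions(precision=4,suppress=True)
E
python3 -c "
from h import *
st()"
```

```text
t 5.55 p [ 0.5655 -0.2849  0.2608] stop [ 0.0165 -0.0953] yaw 1.6180141260423901 z [ 0.0012 -0.0002 -1.    ] F [ 0.0076 -0.3869  0.2758] gap 0.05091408201068125
```

Emit:
{"api": "play_rows", "payload": {
  "series": [
    [0,0,0.035,0,0,0.008,0.4],
    [0,0,0.07,0,0,0.008,0.4],
    [0.006,0,0.07,0,0,0.008,0.4],
    [0.012,0,0.07,0,0,0.008,0.4],
    [0.017,0,0.07,0,0,0.008,0.4],
    [0.022,0,0.07,0,0,0.008,0.4],
    [0.027,0,0.07,0,0,0.008,0.4],
    [0.032,0,0.07,0,0,0.008,0.4],
    [0.036,0,0.07,0,0,0.008,0.4],
    [0.04,0,0.07,0,0,0.008,0.4],
    [0.043,0,0.07,0,0,0.008,0.4],
    [0.045,0,0.07,0,0,0.008,0.4]
  ]
}}

```text
time: 6.75
tool_pos: [0.5633, -0.2396, 0.1907]
tool_rot: [-0.0, 0.695, 0.719, -0.0]
wrist_force: [0.2, -3.8, 1.9]
finger_gap: 0.0513
```

Emit:
{"api": "play_rows", "payload": {
  "series": [
    [0.001,0,0,0,0,0,0.4],
    [0.002,0,0,0,0,0,0.4],
    [0.002,0,0,0,0,0,0.4]
  ]
}}

```text
time: 7.05
tool_pos: [0.5633, -0.2378, 0.1906]
tool_rot: [-0.0, 0.695, 0.719, 0.0]
wrist_force: [0.6, -1.7, 1.4]
finger_gap: 0.0512
```

Emit:
{"api": "play_rows", "payload": {
  "series": [
    [0.001,0,0,0,0,0,0.4],
    [0.002,0,0,0,0,0,0.4],
    [0.002,0,0,0,0,0,0.4]
  ]
}}

```text
time: 7.35
tool_pos: [0.5632, -0.2358, 0.1906]
tool_rot: [-0.0, 0.695, 0.719, -0.0]
wrist_force: [1.4, -2.5, 1.3]
finger_gap: 0.0514
```

Emit:
{"api": "play_rows", "payload": {
  "series": [
    [0.001,0,0,0,0,-0.005,0.4],
    [0.0015,0,0,0,0,-0.005,0.4],
    [0.0015,0,0,0,0,-0.005,0.4]
  ]
}}

```text
time: 7.65
tool_pos: [0.5636, -0.2351, 0.1908]
tool_rot: [0.001, 0.694, 0.72, -0.0]
wrist_force: [1.8, -8.0, -1.3]
finger_gap: 0.0515
```

Emit:
{"api": "play_rows", "payload": {
  "series": [
    [0.001,0,0,0,0,0,0.4],
    [0.001,0,0,0,0,0,0.4]
  ]
}}

```text
time: 7.85
tool_pos: [0.5636, -0.2347, 0.1909]
tool_rot: [0.002, 0.694, 0.72, -0.001]
wrist_force: [1.7, -12.2, -1.6]
finger_gap: 0.0512
```

Emit:
{"api": "play_rows", "payload": {
  "series": [
    [-0.02,0,0,0,0,0,0.4],
    [-0.02,0,-0.04,0,0,0,0.4],
    [-0.01,0,-0.09,0,0,0,0.4],
    [0.03,0,-0.13,0,0,0,0.4],
    [0.06,0,-0.17,0,0,0,0.4],
    [0.085,0,-0.21,0,0,0,0.4],
    [0.085,0,-0.21,0,0,0,0.4],
    [0.085,0,-0.21,0,0,0,0.4]
  ]
}}

```text
time: 8.65
tool_pos: [0.5599, -0.1481, 0.4017]
tool_rot: [0.001, 0.693, 0.721, 0.001]
wrist_force: [-0.6, -0.1, -0.8]
finger_gap: 0.0512
```

Run:
```python
from h import *
import pickle
st()
c=r.calibration('wrist');im=r.get_image('wrist')
cv2.imwrite('pics/w4.png',cv2.resize(im[:,:,::-1],(800,600),interpolation=cv2.INTER_CUBIC)); np.save('w4.npy',im); pickle.dump(c,open('w4.pkl','wb'))
```

```text
t 8.65 p [ 0.5599 -0.1481  0.4017] stop [0.0163 0.0416] yaw 1.610283537375372 z [ 0.0019 -0.0001 -1.    ] F [-0.6089 -0.0757 -0.8059] gap 0.051198058922274255
```

View pics/w4.png

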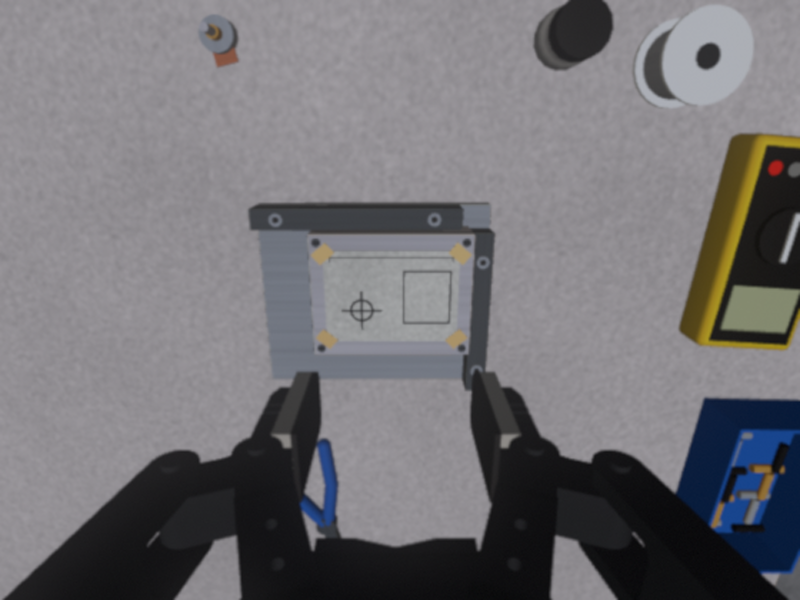

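The box looks snug against both bars; the cross is at (362,310) in the 800x600 scale. I'll measure it now.

Run:
```python
from h import *
import pickle
im=np.load('w4.npy');c=pickle.load(open('w4.pkl','rb'))
def E(n,a,b,z,w=4):
    l,res=edge(im,np.array(a)*.7,np.array(b)*.7,w);P=plane(c,l,z);d=P[1]-P[0]
    print(n,'res',round(float(res),2),'stop xy',[stopxy(x) for x in P],'ang',np.degrees(np.arctan2(d[1],d[0]))-2.25)
E('left bar outer z32',(255,206),(460,206),.032)
E('far bar outer z32',(494,235),(486,385),.032)
E('lid bottom(-y)',(325,354),(465,354),.046)
E('lid left(-x)',(309,240),(316,350),.046)
E('lid right',(474,240),(467,350),.046)
E('lid top',(315,235),(470,235),.046)
E('templ line',(330,258),(455,258),.046,3)
g=cv2.cvtColor(im,cv2.COLOR_RGB2GRAY)
x0,y0=int(362*.7),int(310*.7);roi=255-g[y0-16:y0+17,x0-16:x0+17].astype(float)
# ringed cross centre: weighted dark centroid, window symmetric around it
px=np.array([x0,y0],float)
for _ in range(10):
    yy,xx=np.mgrid[0:420,0:560];m=(np.hypot(xx-px[0],yy-px[1])<12)
    w=np.clip(np.median(g[m])-15-g,0,None)*m; px=np.array([(w*xx).sum(),(w*yy).sum()])/w.sum()
P=plane(c,[px],.046)[0];print('cross',px,P,stopxy(P),'expected home stop (-.0075,.002)')
```

```text
left bar outer z32 res 0.0 stop xy [array([-0.0836,  0.0797]), array([0.0634, 0.0795])] ang -0.0790129048031698
far bar outer z32 res 0.21 stop xy [array([0.0898, 0.0556]), array([ 0.0896, -0.0688])] ang -90.09624384751181
lid bottom(-y) res 0.0 stop xy [array([-0.0368, -0.0332]), array([ 0.0703, -0.0333])] ang -0.06454325467926747
lid left(-x) res 0.37 stop xy [array([-0.0451,  0.0549]), array([-0.0449, -0.0305])] ang -89.90190118302063
lid right res 0.17 stop xy [array([0.0726, 0.0549]), array([ 0.0729, -0.0306])] ang -89.78696170726757
lid top res 0.0 stop xy [array([-0.0393,  0.0598]), array([0.0694, 0.0597])] ang -0.034352739911878594
templ line res 1.2 stop xy [array([-0.0296,  0.0405]), array([0.0593, 0.0446])] ang 2.64936478706899
cross [252.6862 216.5192] [ 0.5368 -0.1878  0.046 ] [-0.0084  0.0028] expected home stop (-.0075,.002)
```

Box home: both lid edges are within about 1 mm of the expected positions and the angle is under 0.3°. Now over to the block.

Emit:
{"api": "play_rows", "payload": {
  "series": [
    [0.317,0.017,0,0,0,0,0.4],
    [0.317,0.017,0,0,0,0,0.4],
    [0.317,0.017,0,0,0,0,0.4],
    [0.317,0.017,0,0,0,0,0.4],
    [0.317,0.017,0,0,0,0,0.4],
    [0.317,0.017,0,0,0,0,0.4],
    [0.317,0.017,0,0,0,0,0.4],
    [0.317,0.017,0,0,0,0,0.4],
    [0.317,0.017,0,0,0,0,0.4]
  ]
}}

```text
time: 9.6
tool_pos: [0.5653, 0.1682, 0.3991]
tool_rot: [-0.001, 0.694, 0.72, -0.001]
wrist_force: [-0.4, -0.5, -1.2]
finger_gap: 0.0509
```

Run:
```python
from h import *
import pickle
st()
c=r.calibration('wrist');im=r.get_image('wrist')
cv2.imwrite('pics/w5.png',cv2.resize(im[:,:,::-1],(800,600),interpolation=cv2.INTER_CUBIC)); np.save('w5.npy',im); pickle.dump(c,open('w5.pkl','wb'))
```

```text
t 9.6 p [0.5653 0.1682 0.3991] stop [0.034  0.3574] yaw 1.6086603573206104 z [-0.0027 -0.0007 -1.    ] F [-0.383  -0.4639 -1.1677] gap 0.05094204723563752
```

View pics/w5.png

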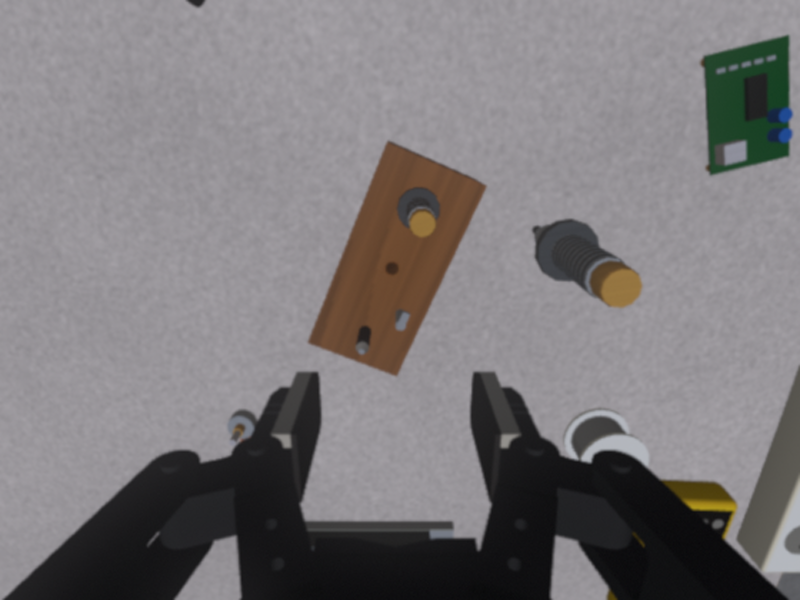

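The wrist view shows the block's top corners at (389,142), (485,186), (397,375) and (309,342). The brass cap is at (422,223), with its collar at about (417,207). The bigger punch is clear, at (585,265).

Run:
```python
from h import *
import pickle
im=np.load('w5.npy');c=pickle.load(open('w5.pkl','rb'))
C=[(389,142),(485,186),(397,375),(309,342)]
L=[edge(im,np.array(C[i])*.7,np.array(C[(i+1)%4])*.7,4) for i in range(4)]
def X(a,b):
    h=lambda l:np.cross(np.r_[l[0],1],np.r_[l[1],1]); p=np.cross(h(a),h(b)); return p[:2]/p[2]
cs=[X(L[i-1][0],L[i][0]) for i in range(4)]
P=plane(c,cs,.06)[:,:2];print('corners',P,'sides',[np.linalg.norm(P[i]-P[(i+1)%4]) for i in range(4)],[round(float(l[1]),2) for l in L])
ctr=P.mean(0);d=(P[0]-P[3])+(P[1]-P[2]);yax=d/np.linalg.norm(d);hole=ctr+.045*yax
print('block',ctr,'yaw',np.degrees(np.arctan2(-yax[0],yax[1])),'hole',hole)
hsv=cv2.cvtColor(im,cv2.COLOR_RGB2HSV);x0,y0=int(422*.7),int(223*.7)
roi=hsv[y0-14:y0+15,x0-14:x0+15];print(hsv[y0,x0],hsv[y0+40,x0-20])
for lo in (120,130,140):
    m=((roi[...,0]>12)&(roi[...,0]<30)&(roi[...,1]>90)&(roi[...,2]>lo)).astype(np.uint8)
    n,lab,s,ce=cv2.connectedComponentsWithStats(m);k=lab[14,14];q=ce[k]+[x0-14,y0-14]
    print('cap',s[k],q,plane(c,[q],.118)[0])
g=cv2.cvtColor(im,cv2.COLOR_RGB2GRAY)
t=cv2.resize(im[115:185,260:330],(560,560),interpolation=cv2.INTER_CUBIC);cv2.imwrite('pics/c5.png',t[:,:,::-1])
print('predicted pixel hole z60,66,118 (orig)',proj(c,np.c_[np.tile(hole,(3,1)),[.06,.066,.118]]))
```

```text
corners [[0.5562 0.2489]
 [0.6213 0.2242]
 [0.5679 0.0831]
 [0.5028 0.1079]] sides [np.float64(0.06970941570689615), np.float64(0.15087022297492717), np.float64(0.0697035674010591), np.float64(0.15071692774533305)] [0.21, 0.18, 0.18, 0.12]
block [0.5621 0.166 ] yaw -20.734751951727127 hole [0.578  0.2081]
[ 18 149 147] [ 13 142 108]
cap [  6   6  18  18 255] [295.4039 156.6039] [0.5774 0.207  0.118 ]
cap [  6   7  18  17 229] [295.3886 156.6419] [0.5774 0.207  0.118 ]
cap [  7   7  16  16 206] [295.4369 156.5   ] [0.5774 0.2071 0.118 ]
predicted pixel hole z60,66,118 (orig) [[292.9162 144.1938]
 [293.2086 145.145 ]
 [296.2986 155.1993]]
```

View pics/c5.png

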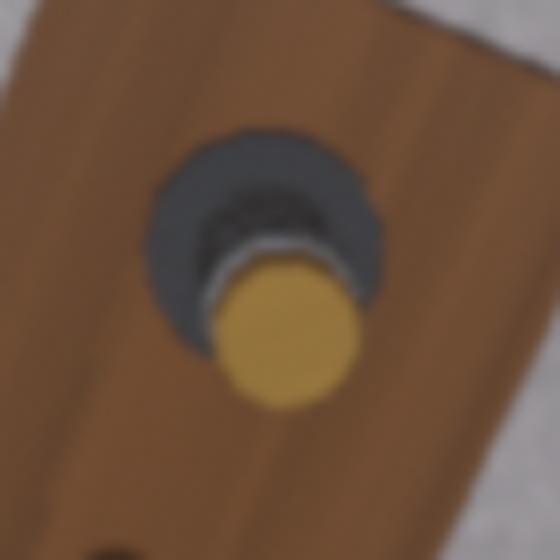

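Sizes match (70 × 150.8 mm) and the punch axis is at (0.5775, 0.207), within 1 mm of the hole. Grasp it there.

Emit:
{"api": "play_rows", "payload": {
  "series": [
    [0.038,0.014,0,0,0,0,0.4],
    [0.038,0.014,0.03,0,0,0,0.4],
    [0.038,0.014,0.07,0,0,0,0.4],
    [0.038,0.014,0.11,0,0,0,0.4],
    [0.038,0.014,0.14,0,0,0,0.4],
    [0.038,0.014,0.154,0,0,0,0.4],
    [0.038,0.014,0.154,0,0,0,0.4],
    [0.038,0.014,0.154,0,0,0,0.4]
  ],
  "squeeze": 60
}}

```text
time: 10.45
tool_pos: [0.5779, 0.2062, 0.247]
tool_rot: [0.0, 0.694, 0.72, -0.0]
wrist_force: [0.0, -0.9, 0.3]
finger_gap: 0.0513
```

Run:
```python
from h import *
import pickle
st()
c=r.calibration('wrist');im=r.get_image('wrist')
a=np.hstack([im,r.get_image('side')[200:340,200:340].repeat(3,0).repeat(3,1)[:420]])
cv2.imwrite('pics/w6.png',cv2.resize(a[:,:,::-1],(800,343)))
```

```text
t 10.45 p [0.5779 0.2062 0.247 ] stop [0.0481 0.3948] yaw 1.606898508973869 z [-0.0001 -0.0001 -1.    ] F [ 0.0435 -0.8824  0.3179] gap 0.051332152655197034
```

View pics/w6.png

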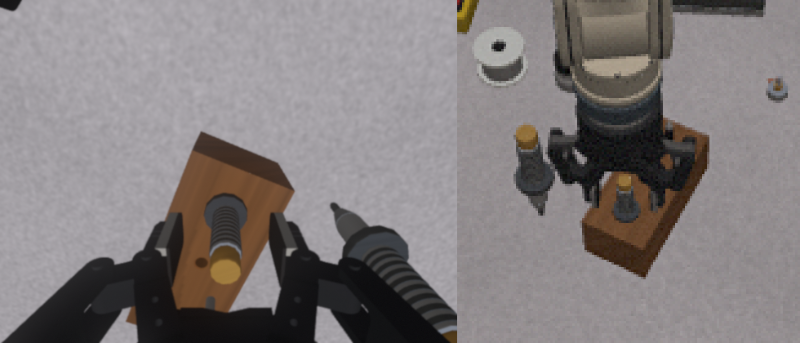

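Both pads flank the grip, centred. I'll go 3 mm lower, close, and lift.

Emit:
{"api": "play_rows", "payload": {
  "series": [
    [0,0,0.003,0,0,0,0.4],
    [0,0,0.003,0,0,0,0.85],
    [0,0,0.003,0,0,0,0.95],
    [0,0,0.003,0,0,0,0.95],
    [0,0,0.003,0,0,0,0.95],
    [0,0,0.003,0,0,0,0.95],
    [0,0,0.003,0,0,0,0.95]
  ],
  "squeeze": 60
}}

```text
time: 11.25
tool_pos: [0.5774, 0.2076, 0.2441]
tool_rot: [0.0, 0.693, 0.72, 0.0]
wrist_force: [0.2, 0.1, 6.0]
finger_gap: 0.0142
```

```bash
python3 -c "
from h import *
st()"
```

```text
t 11.25 p [0.5774 0.2076 0.2441] stop [0.0477 0.3963] yaw 1.6089496896164477 z [ 0.0006  0.0002 -1.    ] F [0.206  0.0532 5.9515] gap 0.014231458929683215
```

Emit:
{"api": "play_rows", "payload": {
  "series": [
    [0,0,-0.02,0,0,0,0.95],
    [0,0,-0.05,0,0,0,0.95],
    [0,0,-0.09,0,0,0,0.95],
    [0,0,-0.13,0,0,0,0.95],
    [-0.03,-0.004,-0.13,0,0,0,0.95],
    [-0.07,-0.01,-0.13,0,0,0,0.95],
    [-0.11,-0.015,-0.13,0,0,0,0.95],
    [-0.15,-0.021,-0.13,0,0,0,0.95],
    [-0.19,-0.027,-0.13,0,0,0,0.95],
    [-0.23,-0.032,-0.13,0,0,0,0.95],
    [-0.27,-0.038,-0.13,0,0,0,0.95],
    [-0.3,-0.042,-0.13,0,0,0,0.95]
  ]
}}

```text
time: 12.45
tool_pos: [0.5463, -0.096, 0.3732]
tool_rot: [-0.0, 0.694, 0.72, -0.0]
wrist_force: [-0.4, 0.8, -1.3]
finger_gap: 0.0146
```

Emit:
{"api": "play_rows", "payload": {
  "series": [
    [-0.03,-0.004,0,0,0,0,0.95],
    [-0.06,-0.008,0,0,0,0,0.95],
    [-0.085,-0.012,0,0,0,0,0.95],
    [-0.094,-0.0132,0.01,0,0,0,0.95],
    [-0.094,-0.0132,0.035,0,0,0,0.95],
    [-0.094,-0.0132,0.06,0,0,0,0.95],
    [-0.094,-0.0132,0.07,0,0,0,0.95],
    [-0.094,-0.0132,0.07,0,0,0,0.95],
    [-0.094,-0.0132,0.07,0,0,0,0.95],
    [-0.094,-0.0132,0.07,0,0,0,0.95]
  ]
}}

```text
time: 13.45
tool_pos: [0.5376, -0.1882, 0.3048]
tool_rot: [0.001, 0.693, 0.721, 0.0]
wrist_force: [-0.5, 0.2, -1.1]
finger_gap: 0.0144
```

Run:
```python
from h import *
import pickle
st()
c=r.calibration('wrist');im=r.get_image('wrist');np.save('w7.npy',im);pickle.dump(c,open('w7.pkl','wb'))
p,q=tool()
cr=proj(c,[[.5372,-.1882,.046]])[0];tip=proj(c,[p+q.apply([0,0,.2321])])[0];print('pred cross',cr,'pred tip',tip)
cv2.imwrite('pics/w7.png',cv2.resize(im[60:310,130:430],(780,650)[:2],interpolation=cv2.INTER_CUBIC)[:600,:,::-1])
```

```text
t 13.45 p [ 0.5376 -0.1882  0.3048] stop [-0.0076  0.0024] yaw 1.6091774041516809 z [ 0.0016 -0.0008 -1.    ] F [-0.4995  0.1892 -1.1035] gap 0.014442429484316245
pred cross [275.6716 213.5512] pred tip [276.6895 227.8606]
```

View pics/w7.png

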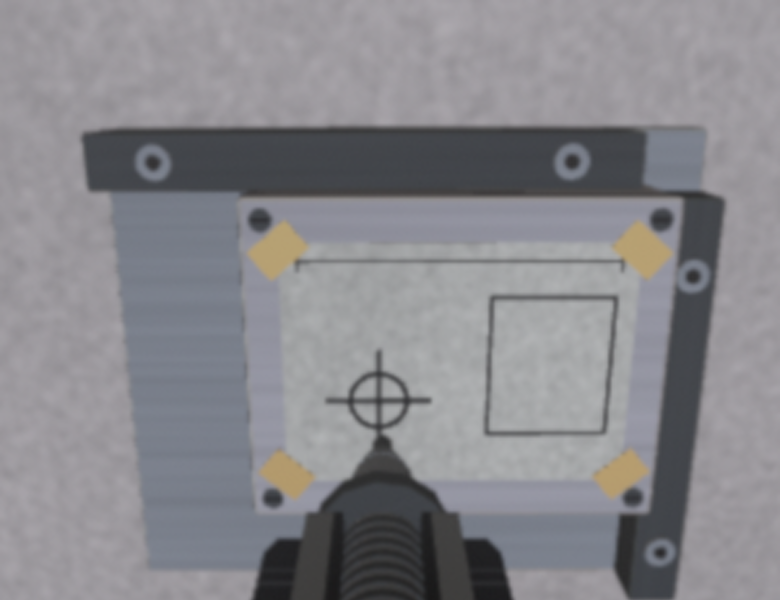

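The cross is at (275.8,213.8) px and the nib tip at (276.9,228.1). Both match predictions within 0.3 px, so only a -0.8 mm shift along tool y is needed.

Emit:
{"api": "play_rows", "payload": {
  "series": [
    [0,-0.0008,0.01,0,0,0,0.95],
    [0,-0.0008,0.018,0,0,0,0.95],
    [0,-0.0008,0.021,0,0,0,0.95],
    [0,-0.0008,0.021,0,0,0,0.95],
    [0,-0.0008,0.021,0,0,0,0.95]
  ]
}}

```text
time: 14.0
tool_pos: [0.5364, -0.1884, 0.2827]
tool_rot: [-0.0, 0.694, 0.72, -0.0]
wrist_force: [0.7, 0.8, -1.8]
finger_gap: 0.0144
```

Run:
```python
from h import *
import pickle
st()
c=r.calibration('wrist');im=r.get_image('wrist')
p,q=tool()
cr=proj(c,[[.5372,-.1882,.046]])[0];tip=proj(c,[p+q.apply([0,0,.2321])])[0];print('pred cross',cr,'pred tip',tip)
cv2.imwrite('pics/w8.png',cv2.resize(im[170:270,215:340],(750,600),interpolation=cv2.INTER_CUBIC)[:,:,::-1])
```

```text
t 14.0 p [ 0.5364 -0.1884  0.2827] stop [-0.0088  0.0022] yaw 1.6087083488628624 z [-0.0001  0.0001 -1.    ] F [ 0.7488  0.8239 -1.7983] gap 0.014399624505860555
pred cross [277.9251 225.0289] pred tip [276.892  227.9631]
```

View pics/w8.png

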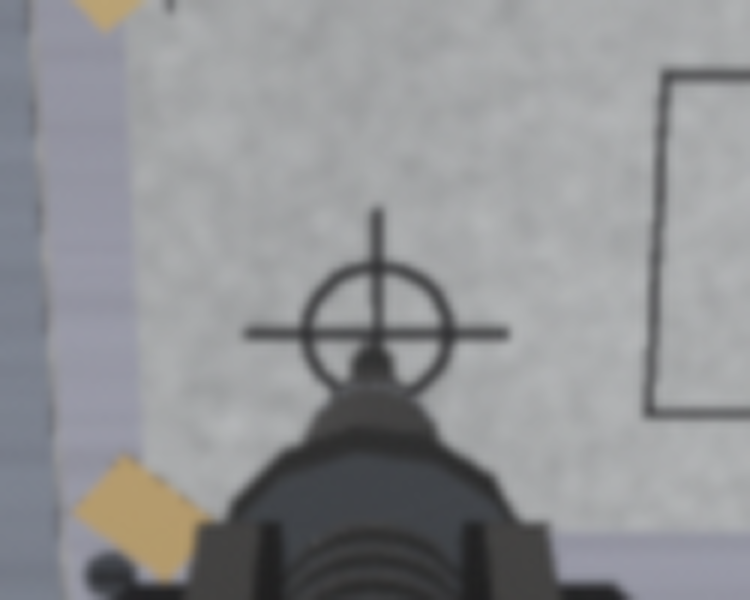

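The cross is at (277.8,225.5) and the tip at about (277,228.7) while 4.6 mm up. That is aligned within 0.5 mm, so I'll shift +0.5 mm and press.

Emit:
{"api": "play_rows", "payload": {
  "series": [
    [0,0.0005,0,0,0,0,0.95],
    [0,0.0005,0.002,0,0,0,0.95],
    [0,0.0005,0.004,0,0,0,0.95],
    [0,0.0005,0.006,0,0,0,0.95],
    [0,0.0005,0.007,0,0,0,0.95],
    [0,0.0005,0.008,0,0,0,0.95],
    [0,0.0005,0.009,0,0,0,0.95],
    [0,0.0005,0.01,0,0,0,0.95],
    [0,0.0005,0.01,0,0,0,0.95]
  ]
}}

```text
time: 14.95
tool_pos: [0.5369, -0.1884, 0.2731]
tool_rot: [0.0, 0.694, 0.72, 0.0]
wrist_force: [-1.5, 0.2, 8.3]
finger_gap: 0.0147
```

```bash
python3 -c "
from h import *
st()"
```

```text
t 14.95 p [ 0.5369 -0.1884  0.2731] stop [-0.0083  0.0022] yaw 1.6087737033349532 z [ 0.0007 -0.0004 -1.    ] F [-1.4716  0.1712  8.2545] gap 0.014696250009549564
```

Emit:
{"api": "play_rows", "payload": {
  "series": [
    [0,0,0.001,0,0,0,0.95],
    [0,0,0.002,0,0,0,0.95],
    [0,0,0.0025,0,0,0,0.95],
    [0,0,0.0025,0,0,0,0.95],
    [0,0,0.0025,0,0,0,0.95]
  ]
}}

```text
time: 15.45
tool_pos: [0.5369, -0.1883, 0.2709]
tool_rot: [0.001, 0.694, 0.72, 0.0]
wrist_force: [-1.7, 0.8, 9.2]
finger_gap: 0.0145
```

```bash
python3 -c "
from h import *
st()"
```

```text
t 15.45 p [ 0.5369 -0.1883  0.2709] stop [-0.0083  0.0022] yaw 1.6087837930580042 z [ 0.001  -0.0006 -1.    ] F [-1.6875  0.7522  9.1515] gap 0.01451013090844138
```

Emit:
{"api": "play_rows", "payload": {
  "series": [
    [0,0,0.001,0,0,0,0.95],
    [0,0,0.0015,0,0,0,0.95],
    [0,0,0.0015,0,0,0,0.95],
    [0,0,0.0015,0,0,0,0.95]
  ]
}}

```text
time: 15.85
tool_pos: [0.5369, -0.1883, 0.2696]
tool_rot: [0.001, 0.694, 0.72, 0.0]
wrist_force: [-1.9, 1.8, 9.4]
finger_gap: 0.0145
```

```bash
python3 -c "
from h import *
st()"
```

```text
t 15.85 p [ 0.5369 -0.1883  0.2696] stop [-0.0083  0.0022] yaw 1.6087967709297466 z [ 0.0012 -0.0008 -1.    ] F [-1.8633  1.8282  9.3553] gap 0.014495232821445209
```

Emit:
{"api": "play_rows", "payload": {
  "series": [
    [0,0,0,0,0,0,0.95],
    [0,0,0,0,0,0,0.95],
    [0,0,0.001,0,0,0,0.95],
    [0,0,0.0015,0,0,0,0.95],
    [0,0,0.0015,0,0,0,0.95],
    [0,0,0.0015,0,0,0,0.95]
  ],
  "squeeze": 100
}}

```text
time: 16.45
tool_pos: [0.5369, -0.1884, 0.2682]
tool_rot: [0.001, 0.694, 0.72, 0.0]
wrist_force: [-2.9, 0.9, 10.9]
finger_gap: 0.0136
```

Run:
```python
from h import *
import pickle
st()
c=r.calibration('wrist');im=r.get_image('wrist');st()
p,q=tool()
print('pred cross',proj(c,[[.5372,-.1882,.046]])[0],'collar top at',proj(c,[p+q.apply([0,0,.1781])])[0])
cv2.imwrite('pics/w9.png',cv2.resize(im[170:310,200:360],(685,600),interpolation=cv2.INTER_CUBIC)[:,:,::-1])
```

```text
t 16.45 p [ 0.5369 -0.1884  0.2682] stop [-0.0083  0.0022] yaw 1.6087654243795722 z [ 0.0013 -0.0008 -1.    ] F [-2.8564  0.929  10.8948] gap 0.013562190204983473
t 16.5 p [ 0.5369 -0.1883  0.2683] stop [-0.0083  0.0022] yaw 1.60877575787935 z [ 0.0013 -0.0008 -1.    ] F [-2.1826  1.1203 10.692 ] gap 0.013740903383841317
pred cross [276.7097 233.3238] collar top at [276.7593 268.9485]
```

View pics/w9.png

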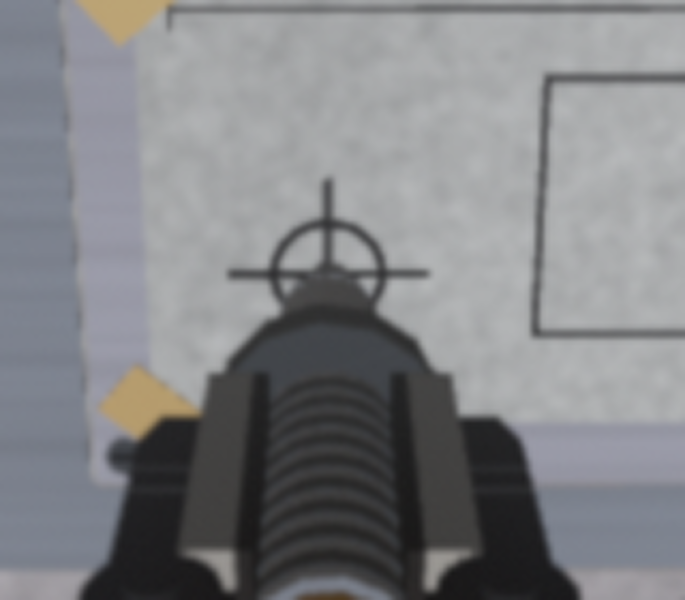

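The nib is sunk on the cross centre; contact is about 12 N (reading plus the punch's weight), so about 8 mm in. Lifting straight up.

Emit:
{"api": "play_rows", "payload": {
  "series": [
    [0,0,-0.004,0,0,0,0.95],
    [0,0,-0.008,0,0,0,0.95],
    [0,0,-0.012,0,0,0,0.95],
    [0,0,-0.018,0,0,0,0.95],
    [0,0,-0.025,0,0,0,0.95],
    [0,0,-0.035,0,0,0,0.95],
    [0,0,-0.035,0,0,0,0.95],
    [0,0,-0.035,0,0,0,0.95],
    [0,0,-0.07,0,0,0,0.95],
    [0,0,-0.107,0,0,0,0.95],
    [0,0,-0.107,0,0,0,0.95]
  ]
}}

```text
time: 17.6
tool_pos: [0.5374, -0.1885, 0.3785]
tool_rot: [0.003, 0.694, 0.72, 0.001]
wrist_force: [0.9, 0.2, -1.8]
finger_gap: 0.0134
```

Run:
```python
from h import *
import pickle
st()
c=r.calibration('wrist');im=r.get_image('wrist');np.save('w10.npy',im)
p,q=tool()
print('pred cross',proj(c,[[.5372,-.1882,.046]])[0],'tip',proj(c,[p+q.apply([0,0,.2321])])[0],proj(c,[p+q.apply([0,0,.231])])[0])
cv2.imwrite('pics/w10.png',cv2.resize(im[110:330,150:410],(709,600),interpolation=cv2.INTER_CUBIC)[:,:,::-1])
# home check by lid edges and cross
def E(n,P,z):
    a,b=proj(c,np.c_[np.array(P)@np.array([U,V])+np.array([.5374*U+-.2115*V]),[z,z]])
    l,res=edge(im,a,b,4);Q=plane(c,l,z);print(n,'res',round(float(res),2),[stopxy(x) for x in Q])
E('lid -x',[(-.045,.05),(-.045,-.025)],.046);E('lid +x',[(.073,.05),(.073,-.025)],.046);E('lid +y',[(-.04,.059),(.07,.059)],.046)
```

```text
t 17.6 p [ 0.5374 -0.1885  0.3785] stop [-0.0078  0.002 ] yaw 1.608833652990524 z [ 0.0061 -0.0032 -1.    ] F [ 0.8946  0.1801 -1.762 ] gap 0.013386281425094352
pred cross [274.3746 185.5408] tip [275.4532 225.6764] [275.4521 226.3065]
lid -x res 0.42 [array([-0.0448,  0.05  ]), array([-0.0457, -0.025 ])]
lid +x res 0.21 [array([0.0724, 0.05  ]), array([ 0.0728, -0.025 ])]
lid +y res 0.08 [array([-0.04  ,  0.0592]), array([0.07  , 0.0594])]
```

The box is still home by lid edges. Carry the punch back, then check position before lowering.

Emit:
{"api": "play_rows", "payload": {
  "series": [
    [0.03,0.004,0,0,0,0,0.95],
    [0.07,0.01,0,0,0,0,0.95],
    [0.11,0.016,0,0,0,0,0.95],
    [0.15,0.021,0,0,0,0,0.95],
    [0.19,0.027,0,0,0,0,0.95],
    [0.23,0.033,0,0,0,0,0.95],
    [0.27,0.038,0,0,0,0,0.95],
    [0.31,0.044,0,0,0,0,0.95],
    [0.35,0.05,0,0,0,0,0.95],
    [0.38,0.054,0,0,0,0,0.95],
    [0.3945,0.056,0,0,0,0,0.95],
    [0.3945,0.056,0,0,0,0,0.95]
  ]
}}

```text
time: 18.85
tool_pos: [0.5777, 0.2096, 0.3726]
tool_rot: [-0.001, 0.693, 0.721, -0.001]
wrist_force: [0.3, -0.6, -1.8]
finger_gap: 0.0138
```

Emit:
{"api": "play_rows", "payload": {
  "series": [
    [0,0,0,0,0,0,0.95],
    [0,0,0.02,0,0,0,0.95],
    [0,0,0.02,0,0,0,0.95],
    [0,0,0.02,0,0,0,0.95]
  ]
}}

```text
time: 19.25
tool_pos: [0.5779, 0.2069, 0.3542]
tool_rot: [-0.0, 0.694, 0.72, -0.0]
wrist_force: [-0.4, -0.4, -1.7]
finger_gap: 0.0135
```

Run:
```python
from h import *
st()
c=r.calibration('wrist');im=r.get_image('wrist');np.save('w11.npy',im)
p,q=tool();g=cv2.cvtColor(im,cv2.COLOR_RGB2GRAY)
t=proj(c,[p+q.apply([0,0,.2321])])[0];print('pred tip',t)
hp=proj(c,[[.578,.2081,.06]])[0];print('pred hole',hp)
x0,y0=hp.round().astype(int);hsv=cv2.cvtColor(im,cv2.COLOR_RGB2HSV)
np.set_printoptions(linewidth=250)
print(y0-24,x0-20);print(g[y0-24:y0+34:2,x0-20:x0+21:2])
```

```text
t 19.25 p [0.5779 0.2069 0.3542] stop [0.0482 0.3955] yaw 1.6073226092480433 z [-0.001  -0.0003 -1.    ] F [-0.3631 -0.4378 -1.7339] gap 0.013469534098902919
pred tip [277.3291 227.7485]
pred hole [277.2239 197.7829]
174 257
[[ 86  83  81  81  81  81  81  83  85  86  86  87  87  87  88  88  87  85  83  83  84]
 [ 85  82  81  81  81  79  82  84  86  87  87  86  87  88  87  88  86  83  82  83  86]
 [ 84  82  81  81  80  80  82  85  85  86  86  86  87  87  88  86  84  83  82  84  86]
 [ 82  80  80  80  79  81  84  85  86  87  87  86  87  86  87  85  83  82  83  85  88]
 [ 82  81  81  80  79  82  84  86  87  87  86  87  87  87  86  84  82  82  83  86  87]
 [ 82  81  80  79  80  84  84  86  87  86  86  87  86  86  85  83  81  82  84  86  87]
 [ 81  80  80  79  82  84  86  86  89  95  97  94  89  86  84  82  81  83  85  87  85]
 [ 80  80  79  80  83  84  82  82 133 145 143 144 126  87  81  81  81  84  86  86  83]
 [ 80  80  79  81  83  79  59  48  79 109 112 100  76  56  65  78  82  84  87  85  81]
 [ 80  80  79  82  82  62  46  45  44  46  47  48  48  50  50  66  82  85  86  82  81]
 [ 80
[... 948 characters left out ...]
85]
 [ 85  86  86  85  85  84  84  83  82  82  81  82  84  83  80  78  80  81  82  84  87]
 [ 85  86  85  85  84  84  83  82  82  82  81  83  85  81  78  79  81  82  84  85  87]
 [ 86  85  84  84  84  84  83  83  81  81  81  84  83  79  79  80  81  83  84  86  86]
 [ 86  85  85  84  84  83  82  82  82  81  83  84  81  78  79  81  81  83  85  85  85]
 [ 86  84  84  84  83  82  81  82  80  81  83  83  79  78  80  81  82  84  85  86  85]
 [ 85  84  84  83  83  82  81  81  80  77  77  79  78  79  81  81  83  84  86  85  85]
 [ 84  84  84  83  83  83  82  81  75  50  41  58  77  80  82  81  83  84  86  84  85]
 [ 84  84  83  83  82  82  82  80  61  42  39  43  72  80  82  82  84  86  85  85  85]]
```

The empty hole is at (277,197.6) px against a predicted (277.2,197.8), and the tip is in line. Shift 1 mm and lower.

Emit:
{"api": "play_rows", "payload": {
  "series": [
    [0.001,0,0.02,0,0,0,0.95],
    [0.001,0,0.04,0,0,0,0.95],
    [0.001,0,0.055,0,0,0,0.95],
    [0.001,0,0.065,0,0,0,0.95],
    [0.001,0,0.075,0,0,0,0.95],
    [0.001,0,0.085,0,0,0,0.95],
    [0.001,0,0.095,0,0,0,0.95],
    [0.001,0,0.102,0,0,0,0.95],
    [0.001,0,0.106,0,0,0,0.95],
    [0.001,0,0.106,0,0,0,0.95]
  ]
}}

```text
time: 20.3
tool_pos: [0.5777, 0.209, 0.2477]
tool_rot: [-0.0, 0.694, 0.72, -0.0]
wrist_force: [-0.6, 0.1, -1.1]
finger_gap: 0.0137
```

Emit:
{"api": "play_rows", "payload": {
  "series": [
    [0,0,0.001,0,0,0,0.95],
    [0,0,0.002,0,0,0,0.95],
    [0,0,0.002,0,0,0,0.95]
  ]
}}

```text
time: 20.6
tool_pos: [0.5779, 0.2091, 0.2464]
tool_rot: [0.0, 0.694, 0.72, 0.0]
wrist_force: [0.8, -0.2, -2.4]
finger_gap: 0.0135
```

Emit:
{"api": "play_rows", "payload": {
  "series": [
    [-0.001,0,0.001,0,0,0,0.95],
    [-0.001,0,0.002,0,0,0,0.95],
    [-0.001,0,0.002,0,0,0,0.95]
  ]
}}

```text
time: 20.9
tool_pos: [0.5779, 0.208, 0.2443]
tool_rot: [0.0, 0.694, 0.72, 0.0]
wrist_force: [0.3, -0.9, -1.8]
finger_gap: 0.0138
```

Emit:
{"api": "play_rows", "payload": {
  "series": [
    [0,0,0.001,0,0,0,0.95],
    [0,0,0.001,0,0,0,0.95]
  ]
}}

```text
time: 21.1
tool_pos: [0.5778, 0.208, 0.2442]
tool_rot: [0.0, 0.694, 0.72, 0.0]
wrist_force: [-2.9, -1.4, 7.9]
finger_gap: 0.0137
```

Seated: force rose at the same height as the original grasp. Release and rise.

Emit:
{"api": "play_rows", "payload": {
  "series": [
    [0,0,-0.0005,0,0,0,0.75],
    [0,0,-0.0005,0,0,0,0.6],
    [0,0,-0.0005,0,0,0,0.4],
    [0,0,-0.0005,0,0,0,0.4],
    [0,0,-0.0005,0,0,0,0.4],
    [0,0,-0.01,0,0,0,0.4],
    [0,0,-0.03,0,0,0,0.4],
    [0,0,-0.06,0,0,0,0.4],
    [0,0,-0.1,0,0,0,0.4],
    [-0.04,-0.012,-0.155,0,0,0,0.4],
    [-0.04,-0.012,-0.155,0,0,0,0.4],
    [-0.04,-0.012,-0.155,0,0,0,0.4]
  ]
}}

```text
time: 22.3
tool_pos: [0.5672, 0.1665, 0.4019]
tool_rot: [0.002, 0.694, 0.72, 0.002]
wrist_force: [1.2, 0.3, -0.6]
finger_gap: 0.0512
```

Run:
```python
from h import *
import pickle
st()
c=r.calibration('wrist');im=r.get_image('wrist');a=r.get_image('wrist')
hsv=cv2.cvtColor(im,cv2.COLOR_RGB2HSV)
pc=proj(c,[[.578,.2081,.118],[.578,.2081,.066]]);print('pred cap, collar',pc)
x0,y0=pc[0].round().astype(int);roi=hsv[y0-18:y0+19,x0-18:x0+19]
m=((roi[...,0]>14)&(roi[...,0]<30)&(roi[...,1]>90)&(roi[...,2]>130)).astype(np.uint8)
n,lab,s,ce=cv2.connectedComponentsWithStats(m);k=1+s[1:,4].argmax();q=ce[k]+[x0-18,y0-18];print('cap',s[k],q,plane(c,[q],.118))
# collar: grey (low saturation) blob
x1,y1=pc[1].round().astype(int);roi=hsv[y1-22:y1+23,x1-22:x1+23]
m=(roi[...,1]<70).astype(np.uint8);n,lab,s,ce=cv2.connectedComponentsWithStats(m);k=1+s[1:,4].argmax()
cn=max(cv2.findContours(m,0,2)[0],key=len).reshape(-1,2)+[x1-22,y1-22];up=cn[cn[:,1]<=y1]
e=cv2.minEnclosingCircle(up.astype(np.float32));print('collar circ',e,plane(c,[e[0]],.066))
t=r.calibration('top');ti=r.get_image('top');i0=cv2.imread('pics/top0.png')[:,:,::-1]
d=(cv2.absdiff(ti,i0).max(2)>45).astype(np.uint8)
for n,P,z,h in [('jar',(275,183),.02,14),('reel',(279,151),.02,16),('pot',(282,278),.01,12),('driver',(120,270),0,30),('cutters',(430,250),0,30)]:
    x,y=P;print(n,d[y-h:y+h,x-h:x+h].sum())
```

```text
t 22.3 p [0.5672 0.1665 0.4019] stop [0.0359 0.3556] yaw 1.6073363697772751 z [ 0.0056  0.0006 -1.    ] F [ 1.1786  0.2566 -0.5519] gap 0.051243132420442046
pred cap, collar [[290.5681 152.6609]
 [287.9682 143.1537]]
cap [  9  11  17  17 224] [290.2902 153.6384] [[0.5778 0.2073 0.118 ]]
collar circ ((288.0, 139.5), 14.009025573730469) [[0.5779 0.2114 0.066 ]]
jar 0
reel 0
pot 0
driver 397
cutters 0
```

Run:
```python
from h import *
i0=cv2.imread('pics/side0.png')[:,:,::-1];i=r.get_image('side')
d=(cv2.absdiff(i,i0).max(2)>45);print('driver side diff',d[345:415,270:345].sum(),'reel',d[208:238,203:232].sum())
t0=cv2.imread('pics/top0.png')[:,:,::-1];t=r.get_image('top');d=(cv2.absdiff(t,t0).max(2)>45);ys,xs=np.nonzero(d[240:300,80:150]);print(xs.min()+80,xs.max()+80,ys.min()+240,ys.max()+240)
w=r.calibration('top');P=plane(w,[[370,247]],.046)
cr=proj(w,[[.5372,-.1882,.046]])[0];x,y=cr.round().astype(int);print('cross pred',cr)
g=cv2.cvtColor(t,cv2.COLOR_RGB2GRAY)[y-7:y+8,x-7:x+8].astype(float);ww=np.clip(np.median(g)-10-g,0,None);yy,xx=np.mgrid[-7:8,-7:8];print('cross seen',x+(ww*xx).sum()/ww.sum(),y+(ww*yy).sum()/ww.sum())
s=r.observe();print(s['time'],s['qd'])
```

```text
driver side diff 0 reel 0
116 148 263 299
cross pred [353.5999 231.7054]
cross seen 353.61200428724544 232.54448017148982
22.55 [ 0.0027  0.0034  0.0044  0.0021 -0.0006 -0.0014]
```

```bash
python3 -c "
from workcell import r
print(r.job_done())"
```

```text
the job is handed in; nothing more can be done
None
```

I did all the steps and handed the job in at about 22.6 s of the 72 s allowed; no verdict came back.

**What I did:**
- **Box:** I pushed it against the far bar, then the left bar, with both fingertips and about 12 N against each bar.
- **Punch:** I took the smaller punch from the block and stood it on the ringed cross. I pressed to about 12 N, roughly 8 mm of nib travel worked out from the force. The nib itself can't be read directly.
- **Return:** I lifted it straight off and put it back in its hole. Contact came at the same height as when I first gripped it.

**Last checks:**
- **Box position:** after the lift, the lid edges were within about 1.5 mm of the home position and square. The single lid-edge lines were within 0.7° (0.012 rad). I didn't re-measure the edges after that. The final top view showed the cross within 1 pixel (about 2 mm) of where it should be, which is the limit of that camera.
- **Punch position:** the cap is within 1 mm of the hole's centre in plan, and the gripper is well clear.
- **Bystanders:** the jar, reel, potentiometer and cutters show no change from the first pictures.

**Checks that disagreed or failed:**
- **Screwdriver:** it showed a difference in the top view, probably the arm covering it, because the side view showed no change.
- **Collar:** my circle fit came out about 3 mm off. I put this down to fitting only half the circle and relied on the cap instead.
- **Grip:** the force barely rose over one press step, so the punch probably slipped about 1 mm in the fingers. I raised the grip from 60 N to 100 N and finished the press.
- **Picture after the lift:** it wasn't shown because I had reached the 12-picture limit, so I checked from then on by numbers only.

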